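# Hold the tank cap at its vent position

## Robot

A 6-joint arm with a two-finger parallel gripper is mounted at the origin on the work surface. World frame = base frame: x ahead of the robot, y to its left, z up, the work surface at z = 0. Lengths are in mm, angles in rad, forces in N, time in s.
With the tool pointing down it reaches from about 275 to 725 mm from the base axis. Payload 15.9 kg.
Tool frame: the origin (TCP) lies midway between the tips of the shut fingers; the grasp point (between the pads) lies 19 mm behind it (arm.pinch_z is the z of the grasp point in the tool frame, in mm); z points along the fingers, y is the line along which they close (so a half turn about z gives the same grasp; the last joint's range is limited). The gripper opens to 85 mm and grips with 20 to 120 N. Pads are 22 mm wide; open, the fingers measure 114 mm over their backs; the gripper's body (76 mm by 85 mm) begins 54 mm behind the grasp point. The pads swing forward as they close: fully open they stand 13 mm farther back than shut.
Start: joints at [0, 0.213, -0.034, 1.323, 0, 1.571], TCP at [499.985, -0, 231.306] pointing down, gripper open.
Joint ranges: [-2.98, 2.98], [-0.74, 1.72], [-1.14, 1.35], [-2.1, 2.04], [-1.57, 1.44], [-3.14, 3.14]. Speed limits (rad/s): [1.89, 1.89, 2.39, 2.57, 3.14, 3.14].

## Interface

Orientations are given as a 3x3 rotation matrix whose columns are the frame's x, y, z axes.
In Python, from workcell import arm, eyes gives the robot as it stands.
- The arm moves only by the tool send_rows, never from a script. Its arguments are lists of equal length, an entry for each row: "linear": the shift along the world's x, y, z in m, a list of three; "rotation": the turn, a rotation vector about the world's x, y, z in degrees, a list of three; "fingers": the closure, from 0 (fully open) to 1 (shut). In form: {"linear": [[tx, ty, tz], ...], "rotation": [[ax, ay, az], ...], "fingers": [fingers, ...]}. A call has 1 to 10 rows; each row shifts and turns the commanded pose from where the row before left it; what a row does not reach is not made up. A row lasts 1/10 s, in which the tool goes at most 50 mm and 8.59 degrees, less where a joint would pass 70% of its speed; a pose out of reach is approached as far as the arm can. A call is refused whole if a number of a shift passes 0.05 or a number of a turn 8.59, either way. A call with a gripper value outside its range is refused whole. The fingers move at their own pace and stop on an object; "newtons" is the grip in N (left out, the last holds). Time passes only in rows, so rows that do not move let the fingers close. It gives the time, the measured TCP pose, the force, the opening and the grip force at its end, in the units of the state.
- arm.read_state(): the state, without advancing time (a new reading comes with each control period).
- eyes.read_camera(name): name is "scene" or "side" or "wrist"; returns a dict with "color" (420x560x3 uint8, red, green, blue), "fx", "fy", "cx", "cy" (pixels), "R" (3x3) and "t" (3): a world point X has camera coordinates R X + t; the wrist camera has in their place "T_tool_cam" (4x4, takes a point from camera to tool coordinates, whose origin is the TCP and whose axes are the flange's). Camera axes: x right, y down, z forward; pixel columns grow to the right and rows downward; lengths in mm; the calibration is good to about 2 mm. A picture is of the moment at which its call begins: read the wrist's pose just before it. There is no depth.
- arm.finish_job(): hands the job in; it is judged then, once.
The state is a dict: "time": time; "joint_positions": joint angles; "qd": joint speeds; "effort": joint torques, N m; "tcp_pos": TCP position; "tool_rot": TCP orientation; "contact_force": force on the tool from outside, world axes, zero at the start; "wrist_torque": the same for the moment, N m; "finger_gap": finger opening in mm; "finger_force": force on a finger pad.
Only numpy, scipy, OpenCV 4.12 (cv2) and the standard library are available. Lean on these libraries where they do the work, as an engineer would, in place of code of your own. Each camera call takes 0.05 s, during which the arm holds its last target. There are 200 camera calls.

## Task

Roll the small drum tank along its bed until its filler neck points straight up, then pick up the bayonet cap with the black grip bar and put it fully home in the neck, its two lugs in the two slots. Turn it clockwise halfway to the lock, an eighth of a turn, so that the grip bar stands at 45 degrees to the drum, and finish holding it there in the gripper against its return spring: never turn it on into the lock and do not let go. Leave the other parts on the mat where they are.

Things in the scene. Friction and masses are not known exactly. Their poses are not given: they have to be found in the camera images.
- drum (a point): centre of the tank on the drum's axis, always 72 mm above the table; x along the drum. A grey drum lying down, 200 mm long, 104 mm in diameter, with black rubber hoops (120 mm in diameter, 24 mm wide) on its ends, which run on the two dark rails (12 mm high) of a fixed bed. Its filler neck stands out of the middle of its skin
- neck (a point): centre of the mouth of the steel filler neck, 100 mm from the drum's axis; z out along the neck, x along the drum. A tube of 55 mm outer diameter. Its mouth is a flange 4 mm thick with a 38 mm round hole and two slots in it, at the hole's two sides along x, 14 mm wide at the hole, wider outwards, reaching 24 mm from the centre; hollow below
- tank (a joint): roll of the drum (rad): 0 neck up, positive as it leans to the point's -y side; starts 0.7 to 1.1, range -0.4 to 1.3. It rolls without slipping: as roll falls the axis moves 60 mm per rad square to itself, away from the side of the lean. Friction keeps it where left (3 N at the upright mouth moves it). The neck can be pinched from above along the drum's axis and carried over
- cap: bayonet cap, 90 to 140 g, upright on a 3 mm mat. Origin: centre of its underside, z up, x along bar and lugs; same after a half turn. Aluminium plug 34 mm in diameter, 12 mm tall, at its foot two lugs along x, 9 mm wide, 5 mm tall, reaching 23 mm from the axis; disc of 53 mm diameter from 12 to 17 mm; black grip bar 50 mm long, 14 mm wide, from 17 to 48 mm. Enters with the bar along the drum
- cap_seat (a point): centre of the underside of the cap's disc, 12 mm above the cap's origin; axes as the cap's. Fully home, it lies on neck, the lugs just below the flange and free to turn
- latch (a joint): sprung ring in the neck (rad): 0 at rest; the lugs meet it about 0.15 rad after entry and push it as the cap turns clockwise seen from above. It locks with the cap a quarter turn (1.57) from entry, bar square to the drum, latch 1.42; halfway is cap 0.785, latch about 0.64. The spring resists with 0.04 N m at first, 0.13 halfway, and turns a released cap back
- plain_cap: plain aluminium round cap without bar or lugs, 42 mm in diameter, 18 mm tall, on the mat; a bystander, origin at its underside
- socket: steel socket, upright, 24 mm in diameter, 40 mm tall, on the mat; a bystander, origin at its underside
- wrench: wrench 180 mm long, lying on the mat; a bystander, origin at its underside
Mind the look-alikes: they are no part of the job. Leave any purple look-alike of the cap alone.

How it is judged:
By the outcome, as a careful person would: the job done as asked, in the order asked, and still so for the second after the job is handed in, while the arm keeps its last pose, push and grip.
It also fails if it takes over 64 s, if anything falls off the work surface, if the arm or the gripper's body presses on something with over 40 N, if the wrist force passes 120 N, or if a joint passes its speed limit or range.

## Working session

There is one attempt and no reset: what is moved stays moved. The work goes in short steps, Python scripts to look and compute and a tool call to move; the robot and the scene stay as the last step left them, time stands still between calls to the robot, and variables do not carry over. Pictures are saved under pics/ and viewed, at most 10 in all, crops included, and the job is handed in when it is done.

Besides the shell and the picture viewer there is one more tool, called as name(argument=value, ...) on one line, values as JSON. send_rows: Moves the arm, as the interface text tells. Its arguments: {"type":"object","properties":{"linear":{"type":"array"},"rotation":{"type":"array"},"fingers":{"type":"array"},"newtons":{"type":"number"}},"required":["linear","rotation","fingers"]}

```bash
mkdir -p pics; ls
python3 - <<'E'
from workcell import arm, eyes
import cv2,json
for n in ("scene","side"):
    c=eyes.read_camera(n); cv2.imwrite(f"pics/{n}0.png",cv2.cvtColor(c["color"],cv2.COLOR_RGB2BGR))
    print(n,{k:(v.tolist() if hasattr(v,'tolist') else v) for k,v in c.items() if k!="color"})
s=arm.read_state();print(s)
E
```

```text
pics
scene {'fx': 428.34197621520514, 'fy': 428.34197621520514, 'cx': 279.8513258690361, 'cy': 210.04145765272673, 'R': [[-0.08741734359466631, 0.9960757933730087, -0.0138283005168259], [0.7562257844956948, 0.0573189595371472, -0.6517952897508927], [-0.6484448865576188, -0.06743553020411767, -0.7582688694410222]], 't': [129.96054247650542, -279.60532030404113, 1428.4686523748803]}
side {'fx': 469.5662733610012, 'fy': 469.5662733610012, 'cx': 281.09174063052507, 'cy': 205.18583476047036, 'R': [[0.8652228419434972, -0.5013739649864024, -0.00368524260153412], [-0.28801171670736553, -0.49097955158006984, -0.822185095321917], [0.41041282243430766, 0.7124347178261651, -0.5692082993223643]], 't': [-458.2776669331318, 197.74368265110843, 887.334186788455]}
{'time': 0.1, 'joint_positions': array([ 3.16592105e-07,  2.13272619e-01, -3.49533158e-02,  1.32349006e+00,
        8.38780689e-06,  1.57080560e+00]), 'qd': array([ 0.00052349, -0.00230154,  0.00227713, -0.00039889,  0.0006531 ,
        0.00055265]), 'effort': array([ 1.52238292e-03, -6.87242889e+01,  4.87808239e+01,  1.21537212e-02,
        1.43833854e-04,  5.94535322e-06]), 'tcp_pos': array([4.99715634e+02, 2.80539788e-03, 2.30899875e+02]), 'tool_rot': array([[ 8.96923480e-06,  9.99999577e-01, -9.19671630e-04],
       [ 1.00000000e+00, -8.96152482e-06,  8.38751573e-06],
       [ 8.37927052e-06, -9.19671706e-04, -9.99999577e-01]]), 'contact_force': array([ 0.25177905, -0.65844055, -1.00929791]), 'wrist_torque': array([-0.01798595, -0.02202184, -0.02920795]), 'finger_force': 0.0, 'finger_gap': 85.40769302699341}
```

View pics/scene0.png

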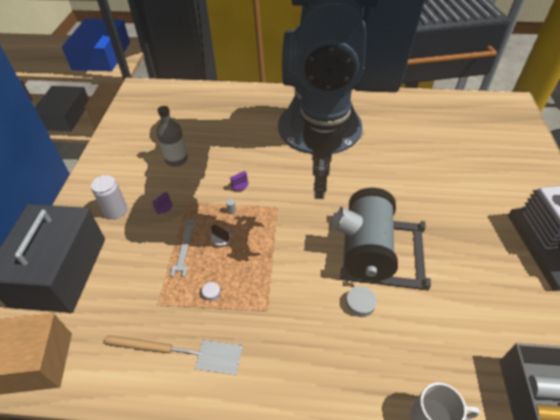

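View pics/side0.png

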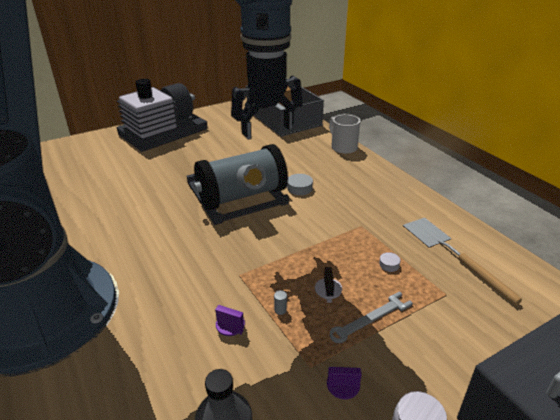

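Candidates (scene pixels): the cap with the black bar is at (220,234). The purple look-alikes are at (239,181) and (162,203), the plain cap at (211,291), and there is a grey disc at (361,301). By its description the cap is (220,234) in scene and (328,288) in side. Its neck leans toward -y. I'll check with a close crop.

Run:
```python
import cv2,numpy as np
a=cv2.imread("pics/scene0.png");b=cv2.imread("pics/side0.png")
f=lambda im,x,y,w,h,k:cv2.resize(im[y:y+h,x:x+w],None,fx=k,fy=k,interpolation=cv2.INTER_CUBIC)
t=np.hstack([f(a,200,212,50,37,8),f(b,303,255,50,37,8)])
u=np.hstack([f(a,320,180,120,90,10/3),f(b,180,135,120,90,10/3)])
cv2.imwrite("pics/crop0.png",np.vstack([t,u]))
```

```text
(no output)
```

View pics/crop0.png

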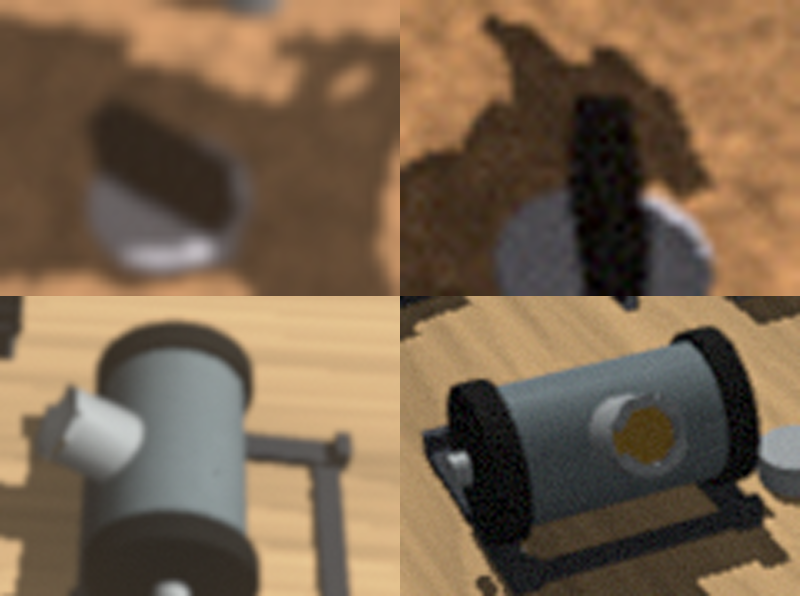

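The crop confirms it: an aluminium disc with a black bar, the bar at about 57° from x, and the neck mouth facing -y and up. Now I'll compute positions.

```bash
cat > h.py <<'E'
import numpy as np,cv2
from workcell import arm,eyes
def save(c,n): cv2.imwrite(f"pics/{n}.png",cv2.cvtColor(c["color"],cv2.COLOR_RGB2BGR))
def ext(c,s=None):
    if "R" in c: return np.array(c["R"]),np.array(c["t"])
    T=np.array(c["T_tool_cam"]);Rw=s["tool_rot"]@T[:3,:3];o=s["tool_rot"]@T[:3,3]+s["tcp_pos"]
    return Rw.T,-Rw.T@o
def ray(c,uv,s=None):
    R,t=ext(c,s);d=R.T@np.array([(uv[0]-c["cx"])/c["fx"],(uv[1]-c["cy"])/c["fy"],1.]);return -R.T@t,d/np.linalg.norm(d)
def atz(c,uv,z,s=None):
    o,d=ray(c,uv,s);return o+d*(z-o[2])/d[2]
def proj(c,X,s=None):
    R,t=ext(c,s);p=R@np.array(X,float)+t;return np.array([c["fx"]*p[0]/p[2]+c["cx"],c["fy"]*p[1]/p[2]+c["cy"]])
def tri(rs):
    A=sum(np.eye(3)-np.outer(d,d) for o,d in rs);b=sum((np.eye(3)-np.outer(d,d))@o for o,d in rs)
    X=np.linalg.solve(A,b);return X,[np.linalg.norm(np.cross(X-o,d)) for o,d in rs]
E
python3 - <<'E'
from h import *
a=eyes.read_camera("scene");b=eyes.read_camera("side")
print("neck",tri([ray(a,(335.6,218.7)),ray(b,(253.5,177.3))]))
p=atz(a,(371.6,269),72);q=atz(b,(198,186.6),72);d=p-q
print("stubs",p,q,np.linalg.norm(d),np.degrees(np.arctan2(d[1],d[0])),(p+q)/2)
print("cap",atz(a,(221.1,237),20),atz(b,(328.4,288),20))
E
```

```text
neck (array([489.28131927,  49.26562185, 114.2845532 ]), [np.float64(2.594914714220668), np.float64(2.594914714220678)])
stubs [599.39640715 133.05730749  72.        ] [387.0538204  144.46822371  72.        ] 212.64896697920176 -3.0760154750695197 [493.22511377 138.7627656   72.        ]
cap [ 497.2207967  -238.99201287   20.        ] [ 493.18083852 -244.75811444   20.        ]
```

Neck check: z=114 gives roll ≈1.13, and the lateral offset of 89.5 agrees with 100·sin(roll). I'll move above the neck and look with the wrist camera.

send_rows(linear=[[-0.003, 0.02, 0], [-0.004, 0.02, -0.005], [-0.003, 0.02, -0.006], [0, 0, 0], [0, 0, 0]], rotation=[[0, 0, -1], [0, 0, -1], [0, 0, -1], [0, 0, 0], [0, 0, 0]], fingers=[0, 0, 0, 0, 0], newtons=40)

```text
time: 0.7
tcp_pos: [489.9, 60.0, 220.3]
tool_rot: [[0.051, 0.999, -0.0], [0.999, -0.051, -0.0], [-0.0, -0.0, -1.0]]
contact_force: [-0.8, -0.5, 0.4]
finger_gap: 85.6
finger_force: 0.0
```

Run:
```python
from h import *
s=arm.read_state();c=eyes.read_camera("wrist");save(c,"w1")
print(s["tcp_pos"],s["tool_rot"].round(3),np.array(c["T_tool_cam"]).round(3),c["fx"])
print(proj(c,(489,49,114),s), proj(c,(490,60,109),s))
```

```text
[489.87514041  60.0365765  220.2632607 ] [[ 0.051  0.999 -0.   ]
 [ 0.999 -0.051 -0.   ]
 [-0.    -0.    -1.   ]] [[-0.00000e+00 -9.46000e-01 -3.24000e-01  8.36610e+01]
 [ 1.00000e+00 -0.00000e+00  0.00000e+00  1.17000e-01]
 [-0.00000e+00 -3.24000e-01  9.46000e-01 -1.43209e+02]
 [ 0.00000e+00  0.00000e+00  0.00000e+00  1.00000e+00]] 299.7057517724371
[276.31027103 218.64001589] [276.80103698 205.10162244]
```

View pics/w1.png

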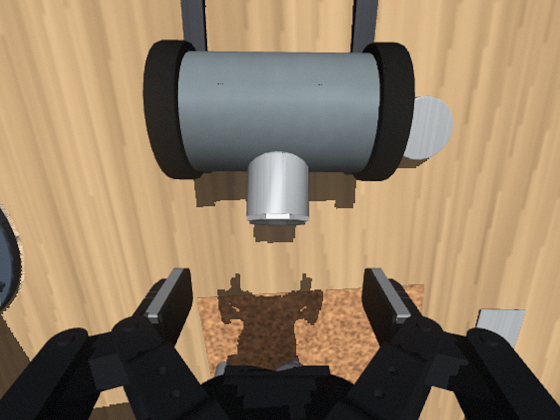

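The wrist view shows the neck mouth centred at about (278,216) against a prediction of (276,218), with the drum level in the picture. I'll descend and pinch.

send_rows(linear=[[0.001, 0, -0.03], [0, 0, -0.03], [0, 0, -0.03], [0, 0, -0.025], [0, 0, -0.017], [0, 0, 0], [0, 0, 0], [0, 0, 0], [0, 0, 0], [0, 0, 0]], rotation=[[0, 0, 0], [0, 0, 0], [0, 0, 0], [0, 0, 0], [0, 0, 0], [0, 0, 0], [0, 0, 0], [0, 0, 0], [0, 0, 0], [0, 0, 0]], fingers=[0, 0, 0, 0, 0, 0, 0.2, 0.4, 0.5, 0.6], newtons=40)

```text
time: 1.75
tcp_pos: [490.4, 59.3, 89.4]
tool_rot: [[0.053, 0.999, -0.0], [0.999, -0.053, -0.001], [-0.001, -0.0, -1.0]]
contact_force: [-11.3, -6.9, 13.7]
finger_gap: 53.0
finger_force: 40.3
```

send_rows(linear=[[0, 0, 0], [0, 0, 0], [0, 0, 0], [0, 0, 0]], rotation=[[0, 0, 0], [0, 0, 0], [0, 0, 0], [0, 0, 0]], fingers=[0.7, 0.7, 0.7, 0.7])

```text
time: 2.15
tcp_pos: [490.4, 59.3, 89.4]
tool_rot: [[0.053, 0.999, -0.0], [0.999, -0.053, -0.001], [-0.001, -0.0, -1.0]]
contact_force: [-11.6, -7.0, 11.7]
finger_gap: 52.7
finger_force: 40.3
```

Run:
```python
import numpy as np
f=np.linspace(1.105,0,21);l=60*(1.105-f)-89*np.sin(f);z=89*np.cos(f)
dl,dz=np.diff(l),np.diff(z)
print([[round(a*.053/1000,4),round(a*.9986/1000,4),round(b/1000,4)] for a,b in zip(dl,dz)],sum(dl),sum(dz))
```

```text
[[np.float64(0.0003), np.float64(0.0056), np.float64(0.0043)], [np.float64(0.0003), np.float64(0.0059), np.float64(0.0042)], [np.float64(0.0003), np.float64(0.0061), np.float64(0.004)], [np.float64(0.0003), np.float64(0.0063), np.float64(0.0039)], [np.float64(0.0003), np.float64(0.0065), np.float64(0.0037)], [np.float64(0.0004), np.float64(0.0067), np.float64(0.0035)], [np.float64(0.0004), np.float64(0.0069), np.float64(0.0033)], [np.float64(0.0004), np.float64(0.0071), np.float64(0.0031)], [np.float64(0.0004), np.float64(0.0073), np.float64(0.0029)], [np.float64(0.0004), np.float64(0.0074), np.float64(0.0027)], [np.float64(0.0004), np.float64(0.0076), np.float64(0.0025)], [np.float64(0.0004), np.float64(0.0077), np.float64(0.0022)], [np.float64(0.0004), np.float64(0.0078), np.float64(0.002)], [np.float64(0.0004), np.float64(0.0079), np.float64(0.0017)], [np.float64(0.0004), np.float64(0.008), np.float64(0.0015)], [np.float64(0.0004), np.float64(0.0081), np.float64(0.0012)], [np.float64(0.0004), np.float64(0.0081), np.float64(0.0009)], [np.float64(0.0004), np.float64(0.0082), np.float64(0.0007)], [np.float64(0.0004), np.float64(0.0082), np.float64(0.0004)], [np.float64(0.0004), np.float64(0.0082), np.float64(0.0001)]] 145.81831301233788 49.02703544053982
```

send_rows(linear=[[0.0003, 0.0056, 0.0043], [0.0003, 0.0059, 0.0042], [0.0003, 0.0061, 0.004], [0.0003, 0.0063, 0.0039], [0.0003, 0.0065, 0.0037], [0.0004, 0.0067, 0.0035], [0.0004, 0.0069, 0.0033], [0.0004, 0.0071, 0.0031], [0.0004, 0.0073, 0.0029], [0.0004, 0.0074, 0.0027]], rotation=[[0, 0, 0], [0, 0, 0], [0, 0, 0], [0, 0, 0], [0, 0, 0], [0, 0, 0], [0, 0, 0], [0, 0, 0], [0, 0, 0], [0, 0, 0]], fingers=[0.7, 0.7, 0.7, 0.7, 0.7, 0.7, 0.7, 0.7, 0.7, 0.7])

```text
time: 3.15
tcp_pos: [494.3, 126.4, 123.9]
tool_rot: [[0.052, 0.999, -0.001], [0.999, -0.052, -0.0], [-0.0, -0.0, -1.0]]
contact_force: [-1.3, -3.6, -12.9]
finger_gap: 52.8
finger_force: 44.4
```

send_rows(linear=[[0.0004, 0.0076, 0.0025], [0.0004, 0.0077, 0.0022], [0.0004, 0.0078, 0.002], [0.0004, 0.0079, 0.0017], [0.0004, 0.008, 0.0015], [0.0004, 0.0081, 0.0012], [0.0004, 0.0081, 0.0009], [0.0004, 0.0082, 0.0007], [0.0004, 0.0082, 0.0004], [0.0004, 0.0082, 0.0001]], rotation=[[0, 0, 0], [0, 0, 0], [0, 0, 0], [0, 0, 0], [0, 0, 0], [0, 0, 0], [0, 0, 0], [0, 0, 0], [0, 0, 0], [0, 0, 0]], fingers=[0.7, 0.7, 0.7, 0.7, 0.7, 0.7, 0.7, 0.7, 0.7, 0.7])

```text
time: 4.15
tcp_pos: [499.0, 206.1, 137.4]
tool_rot: [[0.053, 0.999, 0.001], [0.999, -0.053, -0.0], [-0.0, 0.001, -1.0]]
contact_force: [3.2, -7.3, -13.3]
finger_gap: 52.8
finger_force: 44.4
```

Run:
```python
from h import *
a=eyes.read_camera("scene");b=eyes.read_camera("side")
save(a,"s2");save(b,"b2")
f=lambda im,x,y,w,h,k:cv2.resize(im[y:y+h,x:x+w,::-1],None,fx=k,fy=k,interpolation=cv2.INTER_CUBIC)
X=(497,205,172)
pa,pb=proj(a,X),proj(b,X);print(pa,pb)
cv2.imwrite("pics/roll.png",np.hstack([f(a["color"],int(pa[0])-50,int(pa[1])-65,100,150,4),f(b["color"],int(pb[0])-50,int(pb[1])-50,100,150,4)]))
print(arm.read_state()["tcp_pos"])
```

```text
[408.24156752 208.20709248] [226.82781325 127.93208837]
[499.0770001  206.90320607 137.42027138]
```

View pics/roll.png

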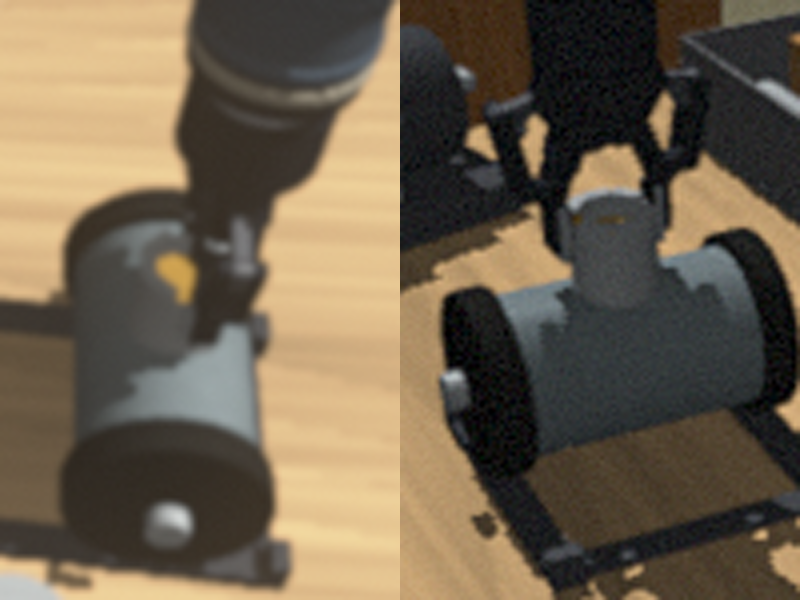

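The neck stands up by eye. I'll release, rise and measure from the wrist camera.

send_rows(linear=[[0, 0, 0], [0, 0, 0], [0, 0, 0], [0, 0, 0], [0, 0, 0], [0, 0, 0.02], [0, 0, 0.04], [0, 0, 0.04], [0, 0, 0], [0, 0, 0]], rotation=[[0, 0, 0], [0, 0, 0], [0, 0, 0], [0, 0, 0], [0, 0, 0], [0, 0, 0], [0, 0, 0], [0, 0, 0], [0, 0, 0], [0, 0, 0]], fingers=[0.5, 0.3, 0.15, 0, 0, 0, 0, 0, 0, 0])

```text
time: 5.25
tcp_pos: [499.0, 205.8, 237.9]
tool_rot: [[0.052, 0.999, 0.002], [0.999, -0.052, 0.001], [0.001, 0.002, -1.0]]
contact_force: [-0.0, -1.2, -1.1]
finger_gap: 85.3
finger_force: 0.0
```

Run:
```python
from h import *
s=arm.read_state();c=eyes.read_camera("wrist");save(c,"w3")
im=c["color"][20:320,80:480,::-1];cv2.imwrite("pics/w3c.png",cv2.resize(im,None,fx=2,fy=2,interpolation=cv2.INTER_CUBIC))
print(s["tcp_pos"],s["finger_gap"],proj(c,(499,206.5,172),s))
np.save("w3.npy",dict(s=s,c=c),allow_pickle=True)
```

```text
[498.9906109  205.78727812 237.94081933] 85.33016709996151 [276.41147026 223.15345188]
```

View pics/w3c.png

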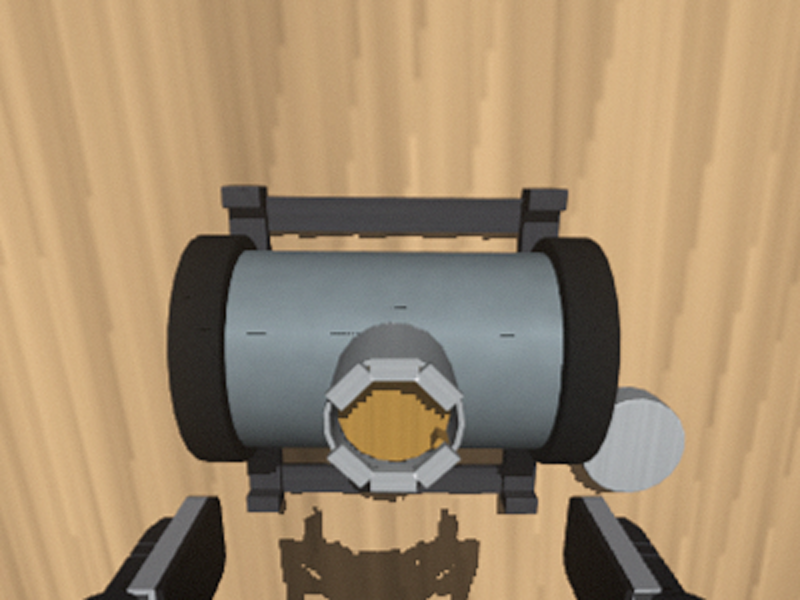

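Mouth at full-picture (277.5,232.5). The skin's silhouette rows are 145.5/243.5 and the hoops' are 138/251.

```bash
cat > m.py <<'E'
from h import *
def roll(c,s,m,rows):
    M=atz(c,m,172,s);o,_=ray(c,m,s)
    ys=[]
    for a,b in rows:
        t=np.tan(np.mean([np.arctan((r-c["cy"])/c["fy"]) for r in (a,b)]))
        A=atz(c,(m[0],c["cy"]+t*c["fy"]),72,s)
        r=[(np.arctan((r-c["cy"])/c["fy"])) for r in (a,b)];print(" radius",np.linalg.norm(A-o)*np.sin((r[1]-r[0])/2))
        ys.append(A)
    print("mouth",M,"axis",ys)
    for A in ys:print(" roll",(A[1]-M[1])/100)
E
python3 - <<'E'
from m import *
d=np.load("w3.npy",allow_pickle=True).item()
roll(d["c"],d["s"],(277.5,232.5),[(145.5,243.5),(138,251)])
E
```

```text
radius 51.842778269364594
 radius 59.53212589279806
mouth [499.42190647 198.85415666 172.        ] axis [array([499.86568808, 199.46625063,  72.        ]), array([499.85884014, 199.33387759,  72.        ])]
 roll 0.006120939648431829
 roll 0.004797209274333909
```

Roll ≈0.005 rad, the radii check out (51.8/52 and 59.5/60), and the mouth is at (499.4,198.9). Now over to the cap.

send_rows(linear=[[0, -0.025, 0], [0, -0.045, 0], [0, -0.045, 0], [0, -0.05, 0], [0, -0.05, 0], [0, -0.05, 0], [0, -0.05, 0], [0, -0.05, 0], [-0.002, -0.045, 0], [-0.002, -0.038, 0]], rotation=[[0, 0, -3], [0, 0, -3], [0, 0, -3], [0, 0, -3], [0, 0, -3], [0, 0, -3], [0, 0, -3], [0, 0, -3], [0, 0, -3], [0, 0, -3]], fingers=[0, 0, 0, 0, 0, 0, 0, 0, 0, 0])

```text
time: 6.3
tcp_pos: [493.4, -244.6, 235.8]
tool_rot: [[0.547, 0.837, -0.002], [0.837, -0.547, 0.001], [-0.0, -0.002, -1.0]]
contact_force: [0.5, 0.1, 0.5]
finger_gap: 85.5
finger_force: 0.0
```

send_rows(linear=[[0, 0, -0.04], [0, 0, -0.03], [0, 0, 0], [0, 0, 0]], rotation=[[0, 0, 0], [0, 0, 0], [0, 0, 0], [0, 0, 0]], fingers=[0, 0, 0, 0])

```text
time: 6.7
tcp_pos: [494.0, -242.0, 167.1]
tool_rot: [[0.545, 0.839, -0.002], [0.839, -0.545, 0.001], [-0.0, -0.002, -1.0]]
contact_force: [0.1, -0.3, 0.3]
finger_gap: 85.7
finger_force: 0.0
```

Run:
```python
from h import *
s=arm.read_state();c=eyes.read_camera("wrist");save(c,"w4")
p=proj(c,(495,-242,20),s);x,y=int(p[0])-75,int(p[1])-60;print(x,y,p)
im=c["color"][max(y,0):y+110,x:x+150,::-1];cv2.imwrite("pics/w4c.png",cv2.resize(im,None,fx=5,fy=5,interpolation=cv2.INTER_CUBIC))
print(s["tcp_pos"],s["tool_rot"].round(3),s["joint_positions"])
np.save("w4.npy",dict(s=s,c=c),allow_pickle=True)
```

```text
202 133 [277.79932663 193.49625774]
[ 493.96782951 -242.02350629  167.08089347] [[ 0.545  0.839 -0.002]
 [ 0.839 -0.545  0.001]
 [-0.    -0.002 -1.   ]] [-4.55603828e-01  3.36238342e-01 -3.27285960e-02  1.20353401e+00
  3.83742515e-05  1.69098645e+00]
```

View pics/w4c.png

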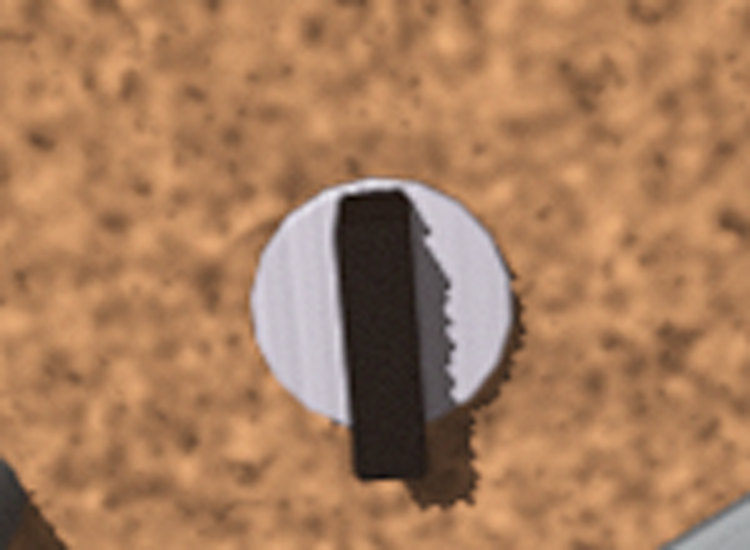

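Disc centre at crop (382,302), and the bar's top face centreline runs from (373.5,235) to (391,476).

Run:
```python
from h import *
d=np.load("w4.npy",allow_pickle=True).item();c,s=d["c"],d["s"]
g=lambda x,y,z:atz(c,(202+x/5-.4,133+y/5-.4),z,s)
D=g(382.5,302,20);A=g(373.5,235,51);B=g(391,476,51)
print("disc",D,"bar",(A+B)/2,"len",np.linalg.norm(A-B),"dir deg",np.degrees(np.arctan2(*(A-B)[[1,0]])))
print("toolx deg",np.degrees(np.arctan2(s["tool_rot"][1,0],s["tool_rot"][0,0])))
L=g(336,300,51);print("w",np.linalg.norm(g(342,300,51)-g(415,300,51)), "dia",np.linalg.norm(g(252,302,20)-g(513,302,20)))
```

```text
disc [ 495.53550654 -241.7294034    20.        ] bar [ 494.43163819 -243.28584654   51.        ] len 46.1982721891787 dir deg 61.036532758619806
toolx deg 57.00944312686819
w 13.108000771809243 dia 52.49217261852591
```

Cap at (495.4,-241.6), bar direction 61°. I'll descend with the fingers part closed to clear the socket.

send_rows(linear=[[0.0014, 0.0004, -0.02], [0, 0, -0.03], [0, 0, -0.03], [0, 0, -0.015], [0, 0, 0]], rotation=[[0, 0, 4], [0, 0, 0], [0, 0, 0], [0, 0, 0], [0, 0, 0]], fingers=[0.3, 0.5, 0.5, 0.5, 0.5])

```text
time: 7.25
tcp_pos: [495.7, -241.5, 71.7]
tool_rot: [[0.484, 0.875, -0.001], [0.875, -0.484, 0.001], [-0.0, -0.001, -1.0]]
contact_force: [0.2, 0.3, 1.9]
finger_gap: 42.7
finger_force: 0.0
```

send_rows(linear=[[0, 0, -0.02], [0, 0, -0.015], [0, 0, -0.009], [0, 0, -0.001], [0, 0, 0], [0, 0, 0], [0, 0, 0], [0, 0, 0], [0, 0, 0], [0, 0, 0]], rotation=[[0, 0, 0], [0, 0, 0], [0, 0, 0], [0, 0, 0], [0, 0, 0], [0, 0, 0], [0, 0, 0], [0, 0, 0], [0, 0, 0], [0, 0, 0]], fingers=[0.5, 0.5, 0.5, 0.5, 0.6, 0.7, 0.8, 0.9, 1, 1], newtons=60)

```text
time: 8.25
tcp_pos: [496.3, -242.2, 27.8]
tool_rot: [[0.485, 0.875, 0.001], [0.875, -0.485, -0.0], [0.0, 0.001, -1.0]]
contact_force: [-1.4, 0.0, 7.0]
finger_gap: 12.7
finger_force: 58.7
```

send_rows(linear=[[0, 0, 0], [0, 0, 0], [0, 0, 0.005], [0, 0, 0.02], [0, 0, 0.04], [0, 0, 0.05], [0, 0, 0.05], [0, 0, 0.04], [0, 0, 0], [0, 0, 0]], rotation=[[0, 0, 0], [0, 0, 0], [0, 0, 0], [0, 0, 0], [0, 0, 0], [0, 0, 0], [0, 0, 0], [0, 0, 0], [0, 0, 0], [0, 0, 0]], fingers=[1, 1, 1, 1, 1, 1, 1, 1, 1, 1])

```text
time: 9.25
tcp_pos: [496.3, -242.2, 233.0]
tool_rot: [[0.485, 0.875, 0.002], [0.875, -0.485, -0.001], [0.0, 0.002, -1.0]]
contact_force: [-1.0, 0.5, -1.6]
finger_gap: 12.6
finger_force: 58.8
```

send_rows(linear=[[0, 0.015, 0.005], [0, 0.03, 0.005], [0, 0.035, 0], [0, 0.035, 0], [0, 0.035, 0], [0, 0.035, 0], [0, 0.035, 0], [0, 0.035, 0], [0, 0.035, 0], [0, 0.035, 0]], rotation=[[0, 0, 4], [0, 0, 8], [0, 0, 8], [0, 0, 8], [0, 0, 8], [0, 0, 8], [0, 0, 8], [0, 0, 8], [0, 0, 8], [0, 0, 8]], fingers=[1, 1, 1, 1, 1, 1, 1, 1, 1, 1])

```text
time: 10.25
tcp_pos: [494.9, 84.3, 240.7]
tool_rot: [[-0.735, 0.678, -0.002], [0.678, 0.735, -0.0], [0.001, -0.002, -1.0]]
contact_force: [0.7, -0.0, -1.2]
finger_gap: 12.6
finger_force: 58.6
```

send_rows(linear=[[0.001, 0.035, 0], [0.001, 0.03, 0], [0.001, 0.025, 0], [0, 0.018, 0], [0, 0.008, 0], [0, 0, 0], [0, 0, 0], [0, 0, 0]], rotation=[[0, 0, 8], [0, 0, 8], [0, 0, 8], [0, 0, 8], [0, 0, 7.5], [0, 0, 0], [0, 0, 0], [0, 0, 0]], fingers=[1, 1, 1, 1, 1, 1, 1, 1])

```text
time: 11.05
tcp_pos: [498.7, 198.3, 241.7]
tool_rot: [[-0.998, 0.065, -0.001], [0.065, 0.998, -0.0], [0.001, -0.0, -1.0]]
contact_force: [-0.1, 0.5, -0.6]
finger_gap: 13.1
finger_force: 58.6
```

Run:
```python
from h import *
s=arm.read_state();c=eyes.read_camera("wrist")
cv2.imwrite("pics/w5.png",cv2.resize(c["color"][100:400,80:480,::-1],None,fx=2,fy=2,interpolation=cv2.INTER_CUBIC))
R=s["tool_rot"];print(s["tcp_pos"],R.round(4),np.degrees(np.arctan2(R[1,0],R[0,0])),s["joint_positions"].round(2))
print("mouth at",proj(c,(499.4,198.9,172),s))
np.save("w5.npy",dict(s=s,c=c),allow_pickle=True)
```

```text
[498.70615654 198.3077994  241.70349863] [[-9.979e-01  6.480e-02 -7.000e-04]
 [ 6.480e-02  9.979e-01 -4.000e-04]
 [ 7.000e-04 -5.000e-04 -1.000e+00]] 176.28591722264403 [ 0.38  0.29  0.09  1.37 -0.    0.44]
mouth at [277.60288889 222.67285814]
```

View pics/w5.png

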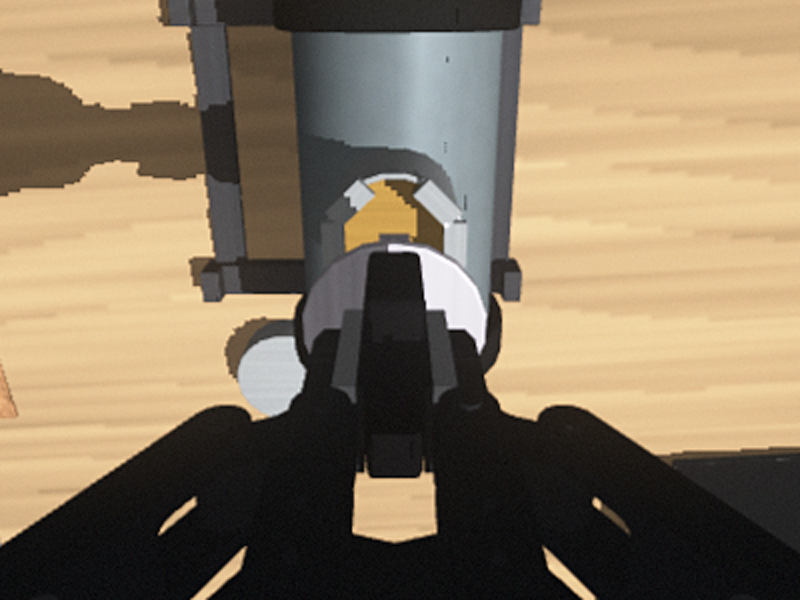

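Both the mouth and the held cap are in this view. The mouth spans columns 322–466 with its far rim at row 174; the disc spans 302–490 with its far rim at row 243, and the lug is at column 395.

Run:
```python
from h import *
d=np.load("w5.npy",allow_pickle=True).item();c,s=d["c"],d["s"]
g=lambda x,y,z:atz(c,(80+x/2-.25,100+y/2-.25),z,s)
R=s["tool_rot"];cz=s["tcp_pos"][2]-24.8
print("mouth far edge -> centre", g(394,174,172)-27.5*R[:,0], "lateral centre",(g(322,238,172)+g(466,238,172))/2)
print("disc far edge -> centre", g(396,243,cz+17)-26.5*R[:,0], "lat",(g(302,305,cz+17)+g(490,305,cz+17))/2)
print("lug tip",g(395,236,cz+2.5)-23*R[:,0])
```

```text
mouth far edge -> centre [498.60037963 198.3026124  171.98085533] lateral centre [496.16456467 198.45646602 172.        ]
disc far edge -> centre [500.64661001 198.75632447 233.88505013] lat [492.79275182 199.28218935 233.90349863]
lug tip [500.55784    198.5051463  219.38748672]
```

```bash
python3 - <<'E'
from h import *
d=np.load("w4.npy",allow_pickle=True).item();c,s=d["c"],d["s"]
g=lambda x,y,z:atz(c,(202+x/5-.4,133+y/5-.4),z,s)
R=s["tool_rot"];P=np.array([496.3,-242.2,0]);b=np.array([.485,.875,0])
for X in (g(382.5,178,20)-26.5*R[:,0], (g(382.5,178,20)+g(382.5,423,20))/2): print(X,(X-P)@b)
# bar near end, top z=51
E=g(391,477,51)+25*b;print("from bar end",E,(E-P)@b)
d=np.load("w5.npy",allow_pickle=True).item();c,s=d["c"],d["s"]
g=lambda x,y,z:atz(c,(80+x/2-.25,100+y/2-.25),z,s)
R=s["tool_rot"];cz=s["tcp_pos"][2]-24.8
E=g(396,477,cz+48)+25*R[:,0];print("bar end w5",E,(E-s["tcp_pos"])@R[:,0]); F=g(396,252,cz+48);print(F)
E
python3 - <<'E'
import cv2,numpy as np
a=cv2.imread("pics/w5.png");cv2.imwrite("pics/w5d.png",cv2.resize(a[160:340,290:500],None,fx=3.3,fy=3.3,interpolation=cv2.INTER_CUBIC))
E
```

```text
[ 494.79448664 -242.80807857   20.00440663] -1.2622427285723528
[ 495.32324591 -242.05734802   20.        ] -0.348905250415647
from bar end [ 495.26136628 -241.79076246   51.        ] -0.14565451040932176
bar end w5 [499.40552306 198.81075923 264.92090288] -0.6491537194784943
[464.2405648  201.03443533 264.90349863]
```

View pics/w5d.png

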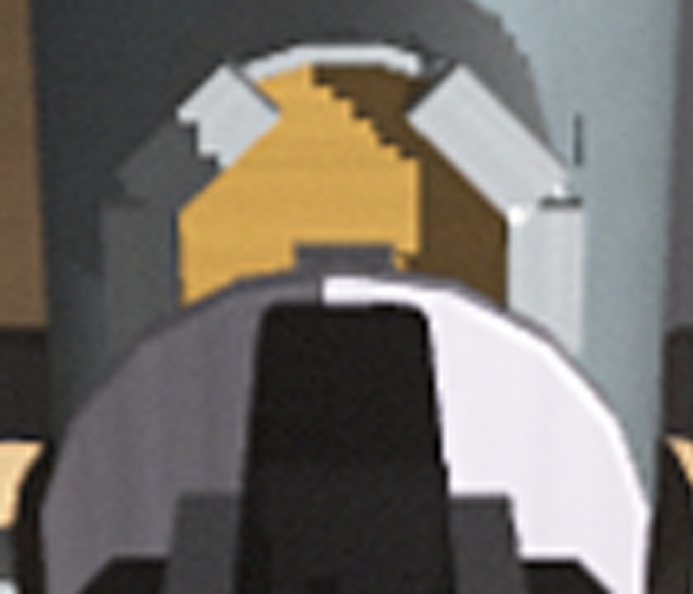

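Laterally the cap and slots agree within 0.3 mm. Along the drum the cap is about 1 mm too far in +x. I'll go down to about 6 mm above the flange with a -1 mm correction and recheck there.

send_rows(linear=[[-0.001, 0, -0.01], [0, 0, -0.012], [0, 0, -0.01], [0, 0, -0.006], [0, 0, 0], [0, 0, 0]], rotation=[[0, 0, 0], [0, 0, 0.2], [0, 0, 0], [0, 0, 0], [0, 0, 0], [0, 0, 0]], fingers=[1, 1, 1, 1, 1, 1])

```text
time: 11.7
tcp_pos: [497.9, 199.0, 204.2]
tool_rot: [[-0.998, 0.058, -0.0], [0.058, 0.998, 0.0], [0.0, 0.0, -1.0]]
contact_force: [0.2, 0.2, -1.2]
finger_gap: 12.9
finger_force: 58.6
```

Run:
```python
from h import *
s=arm.read_state();c=eyes.read_camera("wrist")
p=proj(c,s["tcp_pos"]-[20,0,28],s);x,y=int(p[0])-60,int(p[1])-50;print(x,y,p)
cv2.imwrite("pics/w6.png",cv2.resize(c["color"][y:y+90,x:x+120,::-1],None,fx=6.5,fy=6.5,interpolation=cv2.INTER_CUBIC))
print(s["tcp_pos"],s["contact_force"])
np.save("w6.npy",dict(s=s,c=c),allow_pickle=True)
```

```text
214 166 [274.80826268 216.27745927]
[497.87639171 199.01381439 204.17239126] [ 0.15852665  0.23364655 -1.23942769]
```

View pics/w6.png

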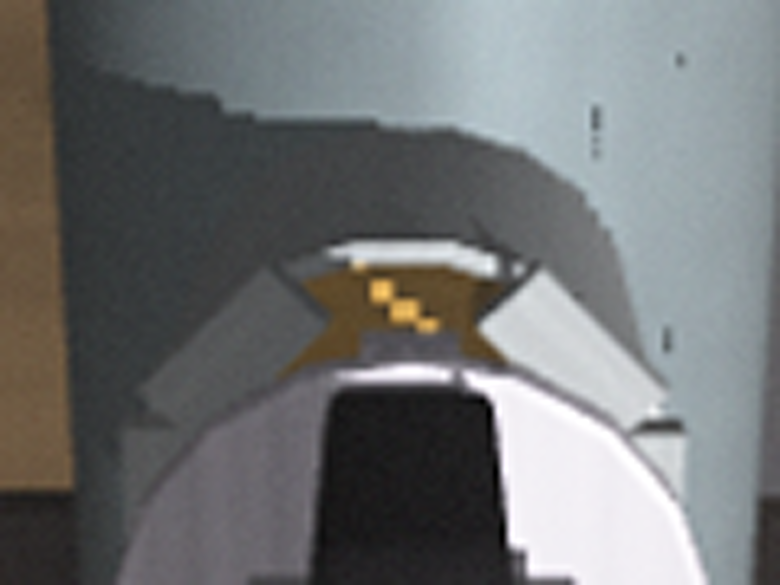

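The lug is centred at crop column 409 against 403 for the slot; the lug's lower edge is at row 332 and the rim's outer edge at row 240.

Run:
```python
from h import *
d=np.load("w6.npy",allow_pickle=True).item();c,s=d["c"],d["s"]
g=lambda x,y,z:atz(c,(214+x/6.5-.42,166+y/6.5-.42),z,s)
R=s["tool_rot"];cz=s["tcp_pos"][2]-24.8;print(cz)
print("mouth",g(403,240,172)-27.5*R[:,0],"slot corners r",g(402,323,172))
print("lug",g(409,332,cz)-23*R[:,0],"disc",g(411,368,cz+17)-26.5*R[:,0])
```

```text
179.37239125722573
mouth [497.89702394 198.3221264  171.99918154] slot corners r [478.77483557 199.31894488 172.        ]
lug [499.9547135  198.77653372 179.37170673] disc [500.33183578 198.94058468 196.37160256]
```

send_rows(linear=[[-0.0018, -0.0004, 0], [0, 0, -0.003], [0, 0, -0.003], [0, 0, -0.002], [0, 0, -0.002], [0, 0, 0], [0, 0, 0]], rotation=[[0, 0, 0], [0, 0, 0], [0, 0, 0], [0, 0, 0], [0, 0, 0], [0, 0, 0], [0, 0, 0]], fingers=[1, 1, 1, 1, 1, 1, 1])

```text
time: 12.45
tcp_pos: [496.1, 198.6, 194.1]
tool_rot: [[-0.998, 0.058, -0.0], [0.058, 0.998, -0.0], [0.0, -0.0, -1.0]]
contact_force: [-0.6, -0.7, -0.6]
finger_gap: 12.8
finger_force: 58.6
```

The lugs are below the flange top with no force, so I'll continue.

send_rows(linear=[[0, 0, -0.002], [0, 0, -0.002], [0, 0, -0.002], [0, 0, 0]], rotation=[[0, 0, 0], [0, 0, 0], [0, 0, 0], [0, 0, 0]], fingers=[1, 1, 1, 1])

```text
time: 12.85
tcp_pos: [495.9, 198.6, 187.8]
tool_rot: [[-0.998, 0.058, -0.0], [0.058, 0.998, -0.0], [0.0, -0.0, -1.0]]
contact_force: [-0.4, 0.2, -1.1]
finger_gap: 12.7
finger_force: 58.6
```

send_rows(linear=[[0, 0, -0.001], [0, 0, -0.001], [0, 0, -0.001], [0, 0, 0], [0, 0, 0]], rotation=[[0, 0, 0], [0, 0, 0], [0, 0, 0], [0, 0, 0], [0, 0, 0]], fingers=[1, 1, 1, 1, 1])

```text
time: 13.35
tcp_pos: [496.1, 198.6, 185.2]
tool_rot: [[-0.998, 0.058, 0.0], [0.058, 0.998, 0.0], [-0.0, 0.0, -1.0]]
contact_force: [-0.8, -0.5, 0.4]
finger_gap: 12.9
finger_force: 58.7
```

send_rows(linear=[[0, 0, -0.0005], [0, 0, 0], [0, 0, -0.0005], [0, 0, 0], [0, 0, 0]], rotation=[[0, 0, 0], [0, 0, 0], [0, 0, 0], [0, 0, 0], [0, 0, 0]], fingers=[1, 1, 1, 1, 1])

```text
time: 13.85
tcp_pos: [496.2, 198.8, 184.9]
tool_rot: [[-0.998, 0.057, 0.001], [0.057, 0.998, 0.001], [-0.001, 0.001, -1.0]]
contact_force: [-3.1, -0.7, 10.7]
finger_gap: 12.9
finger_force: 60.2
```

Seated: about 10 N at TCP z 184.9 against 184.8 expected. Now I'll turn clockwise with small TCP corrections for the grasp offset.

send_rows(linear=[[0, 0, -0.0], [0, 0.0001, 0.0002], [0, 0.0001, 0], [0, 0.0001, 0], [0, 0.0001, 0], [0.0001, 0.0001, 0], [0.0001, 0.0001, 0], [0.0001, 0.0001, 0], [0, 0, 0], [0, 0, 0]], rotation=[[0, 0, 0], [0, 0, -3], [0, 0, -3], [0, 0, -3], [0, 0, -3], [0, 0, -3], [0, 0, -3], [0, 0, -3], [0, 0, 0], [0, 0, 0]], fingers=[1, 1, 1, 1, 1, 1, 1, 1, 1, 1], newtons=80)

```text
time: 14.85
tcp_pos: [496.4, 199.6, 184.9]
tool_rot: [[-0.911, 0.411, 0.001], [0.411, 0.911, 0.001], [-0.0, 0.001, -1.0]]
contact_force: [-2.3, -0.6, 8.9]
finger_gap: 12.2
finger_force: 82.1
```

```bash
python3 -c "
from h import *
s=arm.read_state();R=s['tool_rot'];print(s['contact_force'],s['wrist_torque'],np.degrees(np.arctan2(R[1,0],R[0,0])),s['tcp_pos'])"
```

```text
[-2.27682948 -0.57838562  8.92695274] [0.1099234  0.71181237 0.04809832] 155.70365813101125 [496.44313013 199.55736352 184.93515323]
```

send_rows(linear=[[0, 0.0001, 0], [0, 0, 0], [0.0001, 0.0001, 0], [0, 0, 0], [0.0001, 0.0001, 0], [0, 0, 0], [0, 0, 0], [0, 0, 0], [0, 0, 0], [0, 0, 0]], rotation=[[0, 0, -4], [0, 0, -4], [0, 0, -4], [0, 0, -4], [0, 0, -4], [0, 0, -4], [0, 0, 0], [0, 0, 0], [0, 0, 0], [0, 0, 0]], fingers=[1, 1, 1, 1, 1, 1, 1, 1, 1, 1])

```text
time: 15.85
tcp_pos: [497.0, 200.2, 185.0]
tool_rot: [[-0.665, 0.746, 0.001], [0.746, 0.665, 0.001], [0.0, 0.002, -1.0]]
contact_force: [0.8, 2.0, 5.1]
finger_gap: 12.7
finger_force: 81.7
```

Run:
```python
from h import *
s=arm.read_state();R=s['tool_rot'];print(s['contact_force'],s['wrist_torque'],np.degrees(np.arctan2(R[1,0],R[0,0])),s['tcp_pos'],s['finger_gap'])
# bar yaw in the grip: dark bar top seen by wrist camera against w5 (bar at same tool-frame place)
c=eyes.read_camera("wrist");save(c,"w7")
d=np.load("w5.npy",allow_pickle=True).item()
for im in (d["c"]["color"],c["color"]):
    g=im.max(2).astype(int)
    for r in (228,234,240,246,252):
        k=np.where(g[r,225:330]<45)[0]+225; print(r,(k.min(),k.max(),len(k)) if len(k) else None,end=' ')
    print()
# drum direction from side-hoop edges: line fit of the far skin edge in side view not needed if stubs agree
```

```text
[0.79783967 2.00075363 5.10792528] [0.73616778 0.11153767 0.10906597] 131.71795749922083 [496.99598299 200.17598269 184.95456372] 12.668916183642642
228 (np.int64(265), np.int64(288), 24) 234 (np.int64(225), np.int64(289), 31) 240 (np.int64(225), np.int64(290), 34) 246 (np.int64(228), np.int64(291), 34) 252 (np.int64(229), np.int64(328), 38) 
228 (np.int64(265), np.int64(288), 24) 234 (np.int64(264), np.int64(289), 26) 240 (np.int64(264), np.int64(290), 27) 246 (np.int64(263), np.int64(290), 28) 252 (np.int64(262), np.int64(291), 30)
```

The bar hasn't shifted in the grip (same pixels as before), its yaw of 131.7° is 45° off the drum, and the torque is about 0.11 N m. I'll hold briefly and check it's steady.

send_rows(linear=[[0, 0, 0], [0, 0, 0], [0, 0, 0], [0, 0, 0], [0, 0, 0], [0, 0, 0], [0, 0, 0], [0, 0, 0]], rotation=[[0, 0, 0], [0, 0, 0], [0, 0, 0], [0, 0, 0], [0, 0, 0], [0, 0, 0], [0, 0, 0], [0, 0, 0]], fingers=[1, 1, 1, 1, 1, 1, 1, 1])

```text
time: 16.7
tcp_pos: [497.0, 200.1, 185.0]
tool_rot: [[-0.665, 0.746, 0.001], [0.746, 0.665, 0.001], [0.0, 0.002, -1.0]]
contact_force: [0.2, 2.2, 7.2]
finger_gap: 12.7
finger_force: 81.7
```

```bash
python3 -c "
from workcell import arm
print(arm.finish_job())"
```

```text
the job is handed in; nothing more can be done
None
```

The job is handed in at about 17 s: the drum was rolled to within about 0.01 rad of upright, the cap is seated in the neck and turned clockwise 45° to the drum, and the gripper is holding it there unlocked; the final angle comes from arm and camera readings, since all 10 picture views were already used.

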